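Run a stylus down a feed track and hold its sprung gate half open

ROBOT

A 7-joint arm with a two-finger parallel gripper is mounted at the origin on a cart in front of the work surface, level with it; the furniture and walls round the work are solid. World frame = base frame: x ahead of the robot, y to its left, z up, the work surface at z = 0. Lengths are in m, angles in rad, forces in N, time in s.
With the tool pointing down it reaches from about 0.4 to 0.85 m from the base axis. Payload 10.4 kg.
Tool frame: the origin (TCP) lies at the very end of the fingers, on their centre line; the grasp point (between the pads) lies 19 mm behind it (manip.tcp_to_grasp is the z of the grasp point in the tool frame, in m); z points along the fingers, x is the direction in which the jaws open and shut, and the axes are right-handed (so a half turn about z gives the same grasp; the last joint's range is limited). The gripper opens to 85 mm and grips with 20 to 120 N. Pads are 22 mm wide; open, the fingers measure 114 mm over their backs; the gripper's body (76 mm by 85 mm) begins 54 mm behind the grasp point. The pads swing forward as they close: fully open they stand 13 mm farther back than shut.
Start: joints at [1.108, 0.332, -0.065, 1.46, 0.022, 1.35, -0.088], TCP at [0.266, -0.566, 0.231] pointing down, gripper open.
Joint ranges: [-2.6, 2.6], [-0.5, 2.12], [-1.47, 1.34], [0.16, 2.42], [-1.27, 4.41], [0.06, 2.06], [-2.6, 2.6]. Speed limits (rad/s): [2.22, 2.22, 2.79, 2.79, 3.14, 3.14, 3.14].

INTERFACE

Orientations are given as a unit quaternion [x, y, z, w].
In Python, from workcell import manip gives the robot as it stands.
- The arm moves only by the tool servo_tool, never from a script. Its argument "moves" is a list of rows, each an object with "travel": the shift along the tool's x, y, z in mm, a list of three; "dr": the turn, a rotation vector about the tool's x, y, z in degrees, a list of three. A call has 1 to 12 rows; each row shifts and turns the commanded pose from where the row before left it, along the tool's axes as they then stand; what a row does not reach is not made up. A row lasts 1/8 s, in which the tool goes at most 62.5 mm and 10.7 degrees, less where a joint would pass 70% of its speed; a pose out of reach is approached as far as the arm can. A call is refused whole if a number of a shift passes 62.5 or a number of a turn 10.7, either way. A call with a gripper value outside its range is refused whole. "claw" is the closure, from 0 (fully open) to 1 (shut), set as the call begins (left out, the last holds). The fingers move at their own pace and stop on an object; "squeeze" is the grip in N (left out, the last holds). Time passes only in rows, so rows that do not move let the fingers close. It gives the time, the measured TCP pose, the force and the opening at its end, in the units of the state.
- manip.get_obs(): the state, without advancing time (a new reading comes with each control period).
- manip.camera(name): name is "side" or "top"; returns the picture (400x640x3 uint8, blue, green, red); there is no depth.
- manip.calibration(name): a dict with "intrinsics" (3x3 intrinsics, pixels), "distortion" ([k1, k2, p1, p2, k3] as OpenCV has them; the pictures are not rectified), "view" (4x4, takes a point from world to camera coordinates). Camera axes: x right, y down, z forward; pixel columns grow to the right and rows downward; lengths in m; the calibration is good to about 2 mm. A picture is of the moment at which its call begins. calibration takes no time and is no camera call.
- manip.hand_in(): hands the job in, once; it reports no verdict.
The state is a dict: "clock": time; "joint_pos": joint angles; "joint_velocities": joint speeds; "tau": joint torques, N m; "position": TCP position; "ee_rot": TCP orientation; "ft_force": force on the tool from outside, world axes, zero at the start; "torque": the same for the moment, N m; "grip_width": opening from 0.0 (shut) to 1.0 (fully open).
Only numpy, scipy, OpenCV 4.12 (cv2) and the standard library are available. Lean on these libraries where they do the work, as an engineer would, in place of code of your own. Each camera call takes 0.05 s, during which the arm holds its last target. There are 200 camera calls.

TASK

Check the component feed track on the bench: take the orange stylus from its stand, dip its tip well into the groove at the flared mouth and run it slowly, about 2 cm a second, along the groove round the bend to the red gate. Then, with the stylus tip still upright in the groove, push the sprung gate open until its pointer stands at the green half-travel line and finish while holding it there: do not let go of the stylus or put it down, and do not touch the gate with the gripper. Leave the other things on the bench where they are.

Things in the scene. Friction and masses are not known exactly. Their poses are not given: they have to be found in the camera images.
- feeder: Component feed track, fixed: grey 8 mm base plate with aluminium rails forming an open-topped groove 14 mm wide; groove floor 8 mm, rail tops 22 mm above the bench. Origin on the bench, under the groove's centre line, 10 mm before the closed gate's face; y along the straight part toward the gate, z up. In mm: mouth at x -33, y -107, bend at 0, -50; dark spring housing (36 mm tall) at y 72 to 120
- track_entry (a point): Point on the groove floor, on the centre line, 10 mm inside the flared mouth: dip the stylus in here. Axes as the feeder
- track_bend (a point): Point on the groove floor, on the centre line at the bend (the groove turns 30 degrees here), 56 mm from track_entry and 60 mm from the closed gate's face. Axes as the feeder
- track_end (a point): Point on the groove floor, on the centre line of the straight part, 22 mm before the closed gate's face. Axes as the feeder
- gate_face (a point): Middle of the red gate's front face, which the stylus pushes, 18 mm above the bench; moves with the gate. The gate fills the groove (13 mm wide) from 9 to 29 mm above the bench; a red pointer bar over its face reaches across the white scale strips either side. Axes as the feeder: it opens along +y
- half_mark (a point): Centre of the groove, level with the rail tops, at the green half-travel lines of the scale: where the gate's front face (and pointer) stands at half travel, 20 mm from closed. Axes as the feeder
- gate (a joint): Travel of the gate in m: 0 closed, 0.040 fully open, 0.020 half travel. It grows as the gate is pushed along the feeder's +y; its spring pushes back with about 1 N at 0, 3 N at half and 5 N at full travel, and shuts the gate when it is let go
- stylus_grip (a point): Centre of the stylus's orange square handle (14 x 14 x 48 mm tall). At the start it stands upright, this point 67 mm above the bench. x and y square to the handle's flats, z up along the stylus. The tip is 59 mm below; a dark collar (20 mm diameter) lies 24 to 27 mm below, and under it a steel rod, 6 mm diameter, 32 mm long
- stylus_tip (a point): Rounded lower end of the stylus's 6 mm steel rod, 59 mm below stylus_grip along the stylus; at the start it is hidden in the stand's hole
- stylus: The loose stylus, 50 g, 85 mm long, origin at its tip, z up along it to the handle
- stand: Grey stand, a fixed block 56 x 56 x 40 mm, origin at the centre of its underside; the stylus's rod stands 32 mm deep in its central hole of 9.5 mm diameter, the collar resting on its top: lift the stylus straight up by more than 35 mm to free it
- trafo: Bystander: small transformer, yellow and white, 36 x 34 x 25 mm, origin under its centre
- reel: Bystander: grey reel of solder wire, 54 mm diameter, 43 mm tall, origin under its centre
- ic_tube: Bystander: slim component tube lying along its y axis, 12 x 260 x 11 mm, origin under its centre
- heatsink: Bystander: grey finned heatsink 30 x 50 x 26 mm, origin under its centre

How it is judged:
On the way, in this order (a step that is already met when the one before it is completed fails the run):
1. the held stylus's tip is down in the groove at the mouth, moving slowly (horizontal distance between stylus_tip and track_entry below 0.011 m and z of stylus_tip in the frame of feeder between 0.004 and 0.017 m and contact force between the fingers and stylus above 1 N and angle between stylus_grip's own z axis and vertical below 0.35 rad), for 0.4 s.
2. the tip passes the bend slowly, still in the groove (horizontal distance between stylus_tip and track_bend below 0.011 m and z of stylus_tip in the frame of feeder between 0.004 and 0.017 m and contact force between the fingers and stylus above 1 N and angle between stylus_grip's own z axis and vertical below 0.35 rad), for 0.4 s.
3. the tip passes the end of the straight slowly, still in the groove, before the gate (horizontal distance between stylus_tip and track_end below 0.011 m and z of stylus_tip in the frame of feeder between 0.004 and 0.017 m and contact force between the fingers and stylus above 1 N and angle between stylus_grip's own z axis and vertical below 0.35 rad), for 0.4 s.
At the end, for the whole second after the job is handed in: The gate is held still at half travel (20 mm, give or take 4 mm) by the stylus pressing on it, the tip at least 5 mm down in the groove, the stylus within 20 degrees of upright and gripped in the fingers, which do not touch the gate (value of joint gate between 0.016 and 0.024 m and velocity of joint gate between -0.004 and 0.004 m/s and contact force between stylus and gate above 0.8 N and contact force between the fingers and gate below 0.2 N and z of stylus_tip in the frame of feeder between 0.004 and 0.017 m and contact force between the fingers and stylus above 1 N and angle between stylus_grip's own z axis and vertical below 0.35 rad); the arm keeps its last pose, push and grip.
It fails at once if a bystander is moved by more than 3 cm (distance of any of trafo, reel, ic_tube, heatsink from where it was at the start of the episode above 0.03 m).
It fails at once if the gripper touches the gate (contact force between the fingers and gate above 1 N).
It also fails if it takes over 54 s, if anything falls off the work surface, if the arm or the gripper's body presses on something with over 40 N, if the wrist force passes 120 N, or if a joint passes its speed limit or range.

## Working session

There is one attempt and no reset: what is moved stays moved. The work goes in short steps, Python scripts to look and compute and a tool call to move; the robot and the scene stay as the last step left them, time stands still between calls to the robot, and variables do not carry over. Pictures are saved under pics/ and viewed, on a budget of 10 in all, crops included, one or two more only if the job needs it, and the job is handed in when it is done.

Besides the shell and the picture viewer there is one more tool, called after "Emit:" as name(argument=value, ...) on one line, values as JSON. servo_tool: Moves the arm, as the interface text tells. Its arguments: {"type":"object","properties":{"moves":{"type":"array","items":{"type":"object","properties":{"travel":{"type":"array","items":{"type":"number"}},"dr":{"type":"array","items":{"type":"number"}}}}},"claw":{"type":"number"},"squeeze":{"type":"number"}},"required":["moves"]}

```bash
mkdir -p pics; cat > h.py <<'E'
import numpy as np,cv2
from workcell import manip
def cal(n):
    c=manip.calibration(n);return np.array(c["intrinsics"],float),np.array(c["distortion"],float),np.array(c["view"],float)
def ray(n,uv):
    K,D,V=cal(n);p=cv2.undistortPoints(np.array([[uv]],float),K,D)[0,0]
    R,t=V[:3,:3],V[:3,3];return -R.T@t,R.T@np.array([p[0],p[1],1.])
def onz(n,uv,z):
    o,d=ray(n,uv);return o+d*(z-o[2])/d[2]
def proj(n,P):
    K,D,V=cal(n);return cv2.projectPoints(np.array(P,float).reshape(-1,1,3),cv2.Rodrigues(V[:3,:3])[0],V[:3,3],K,D)[0][:,0]
E
python3 - <<'E'
from h import *
for n in("top","side"):
    im=manip.camera(n);cv2.imwrite(f"pics/{n}0.png",im)
    print(n,ray(n,(320,200)))
o=manip.get_obs();print(o["clock"],o["position"],o["ee_rot"],o["ft_force"],manip.tcp_to_grasp)
E
```

```text
top (array([0.44080361, 0.05171455, 1.51969838]), array([ 0.05876484, -0.0117721 , -0.99821926]))
side (array([0.48457539, 0.9559874 , 0.65009471]), array([ 0.03333244, -0.82332024, -0.56711346]))
0.1 [ 0.26596677 -0.56522339  0.23061147] [ 8.44328778e-01 -5.35825083e-01 -5.41922630e-04 -3.19242685e-04] [0.53816526 0.47759446 0.56719106] -0.0187
```

View pics/top0.png

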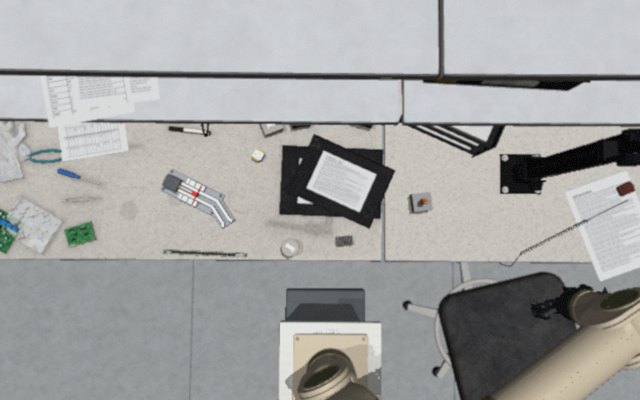

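View pics/side0.png

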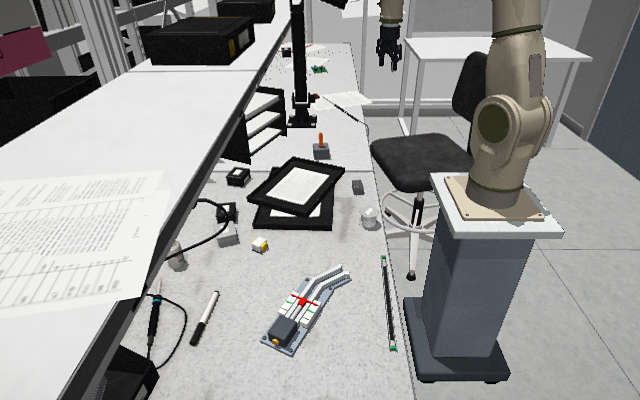

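The top view has the stylus and stand at about (420,202), and the feeder running from its mouth at about (230,222) to its housing at (172,183). The side view has the stylus at (321,145) and the feeder around (305,305). I'll zoom in on these in one montage.

```bash
python3 - <<'E'
from h import *
t=cv2.imread("pics/top0.png");s=cv2.imread("pics/side0.png")
def c(im,x,y,w,h,f):return cv2.resize(im[y:y+h,x:x+w],None,fx=f,fy=f,interpolation=cv2.INTER_CUBIC)
A=np.zeros((600,800,3),np.uint8)
a=c(t,155,160,80,70,5);A[:350,:400]=a
a=c(s,255,258,100,100,4);A[:400,400:800]=a
a=c(t,400,185,40,35,5);A[400:575,:200]=a
a=c(s,300,125,40,40,5);A[400:600,200:400]=a
cv2.imwrite("pics/m.png",A)
for n,im in(("top",t),("side",s)):
    h=cv2.cvtColor(im,cv2.COLOR_BGR2HSV)
    for nm,lo,hi in(("orange",(5,150,100),(18,255,255)),("red",(0,170,100),(4,255,255)),("green",(50,80,60),(85,255,255))):
        m=cv2.inRange(h,lo,hi);k,l,st,ce=cv2.connectedComponentsWithStats(m)
        for i in range(1,k):
            if st[i,4]>=5 :print(n,nm,st[i],ce[i].round(2),onz(n,ce[i],.03).round(4))
E
```

```text
top orange [422 200   4   3   7] [423.14 201.14] [ 0.5272 -0.288   0.03  ]
top red [192 192   6   4  14] [194.5 193.5] [0.546  0.4251 0.03  ]
top green [  0 210   7   7  21] [  2.86 212.86] [0.4821 1.0072 0.03  ]
top green [ 65 223  30  22 411] [ 79.77 233.95] [0.4186 0.7729 0.03  ]
top green [  4 226   3   6  10] [  4.8 228.5] [0.4342 0.9991 0.03  ]
top green [  0 228  14  25 179] [  5.16 241.15] [0.3957 0.9962 0.03  ]
side orange [319 134   4  12  48] [320.5 139.5] [ 0.5309 -0.3574  0.03  ]
side orange [272 339   7   6  22] [275. 342.] [0.5926 0.5286 0.03  ]
side red [292 295   4   2   6] [293.5 295.5] [0.5675 0.4159 0.03  ]
side red [297 296  20  12  76] [303.83 301.22] [0.5444 0.431  0.03  ]
side green [313  67  14   6  44] [320.3   69.91] [ 0.5591 -1.3424  0.03  ]
side green [381 255   5   4  16] [383.25 256.56] [0.3625 0.2944 0.03  ]
side green [286 301   6   3  10] [288.7 301.9] [0.576  0.4332 0.03  ]
side green [307 309   7   4  12] [310.   310.75] [0.5301 0.4554 0.03  ]
side green [391 346   5   5  25] [393. 348.] [0.372  0.5385 0.03  ]
```

View pics/m.png

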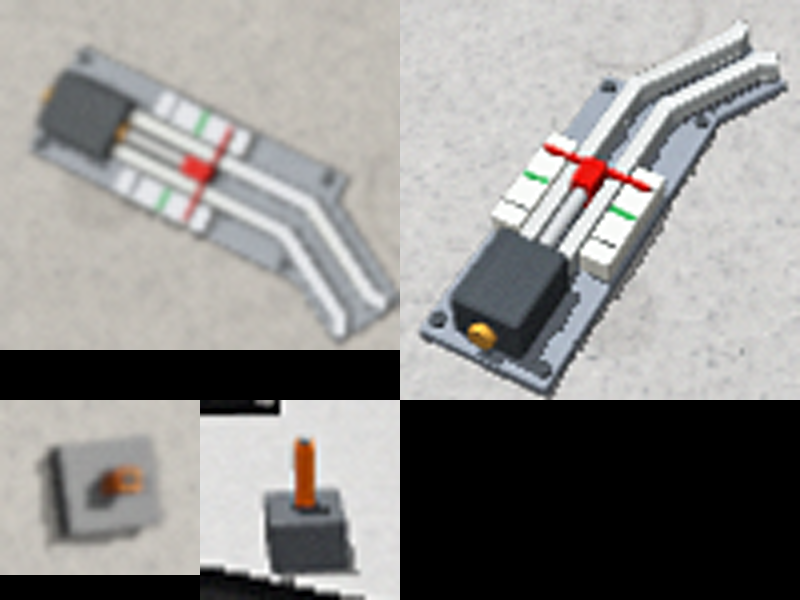

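The montage shows the feeder's bend, its rails, the green lines and the gate clearly, and the stylus handle. Next I'll triangulate these points.

```bash
cat >> h.py <<'E'
def tri(a,b):
    (o1,d1),(o2,d2)=ray("top",a),ray("side",b)
    A=np.stack([d1,-d2],1);s=np.linalg.lstsq(A,o2-o1,rcond=None)[0]
    p,q=o1+s[0]*d1,o2+s[1]*d2;return (p+q)/2,np.linalg.norm(p-q)
E
python3 - <<'E'
from h import *
T=lambda x,y:(155+(x+.5)/5-.5,160+(y+.5)/5-.5)
S=lambda x,y:(255+(x-400+.5)/4-.5,258+(y+.5)/4-.5)
P={"greenA":((202,123),(537,177),.022),"greenB":((164,200),(622,213),.022),
"bendL":((309,205),(637,85),.022),"bendR":((288,231),(670,109),.022),
"mouthL":((381,302),(742,27),.022),"mouthR":((340,333),(768,62),.022),
"railL_far":((135,118),(528,228),.022),"ptrA":((229,132),(546,148),.030),"ptrB":((188,216),(650,187),.030)}
for k,(a,b,z) in P.items():
    p,e=tri(T(*a),S(*b));print(k,onz("top",T(*a),z)[:2].round(4),onz("side",S(*b),z)[:2].round(4),"tri",p.round(4),round(e,4))
for z in(.067,.091):print(onz("top",(423.3,201.2),z),onz("side",(320.5,139.5 if z<.08 else 133.7),z))
for u in((60,447),(152,437),(160,522),(70,537)):
    print("stand",onz("top",(400+(u[0]+.5)/5-.5,185+(u[1]-400+.5)/5-.5),.04)[:2].round(4))
print(onz("top",(400,122),.4),onz("top",(200,122),.4))
E
```

```text
greenA [0.5758 0.4262] [0.5769 0.4263] tri [0.5763 0.4262 0.0219] 0.0011
greenB [0.5273 0.4487] [0.5304 0.4493] tri [0.5289 0.4489 0.0215] 0.0032
bendL [0.5248 0.3584] [0.5264 0.3601] tri [0.5257 0.3587 0.0205] 0.0016
bendR [0.5084 0.3711] [0.5072 0.3779] tri [0.5081 0.3724 0.016 ] 0.0012
mouthL [0.4644 0.3123] [0.466  0.3133] tri [0.4652 0.3124 0.0211] 0.0016
mouthR [0.4449 0.3375] [0.4515 0.3416] tri [0.4481 0.338  0.0182] 0.0064
railL_far [0.5786 0.468 ] [0.5783 0.4593] tri [0.5775 0.4657 0.0301] 0.0008
ptrA [0.5696 0.4073] [0.5728 0.4135] tri [0.5718 0.4087 0.0245] 0.0035
ptrB [0.517  0.4315] [0.5161 0.439 ] tri [0.5169 0.4333 0.0232] 0.0009
[ 0.52490848 -0.28000297  0.067     ] [ 0.52809817 -0.27898659  0.067     ]
[ 0.52351898 -0.27452267  0.091     ] [ 0.52763459 -0.27663936  0.091     ]
stand [ 0.5486 -0.25  ]
stand [ 0.5552 -0.3071]
stand [ 0.5024 -0.3117]
stand [ 0.4927 -0.2559]
[ 0.69325632 -0.14991245  0.4       ] [0.68918383 0.32303631 0.4       ]
```

Emit:
servo_tool(moves=[{"travel": [0,0,0],"dr": [0,0,-10.2]},{"travel": [0,0,0],"dr": [0,0,-10.2]},{"travel": [0,0,0],"dr": [0,0,-10.2]},{"travel": [0,0,0],"dr": [0,0,-10.2]},{"travel": [0,0,0],"dr": [0,0,-10.1]},{"travel": [0,0,0],"dr": [0,0,-10.1]},{"travel": [0,0,0],"dr": [0,0,-10.1]},{"travel": [41,-37,0],"dr": [0,0,0]},{"travel": [41,-37,0],"dr": [0,0,0]},{"travel": [41,-37,0],"dr": [0,0,0]},{"travel": [41,-37,0],"dr": [0,0,0]},{"travel": [41,-37,0],"dr": [0,0,0]}], claw=0, squeeze=60)

```text
clock: 1.6
position: [0.4503, -0.3577, 0.2311]
ee_rot: [0.998, 0.055, -0.0, -0.0]
ft_force: [1.3, -0.3, -1.2]
grip_width: 1.001
```

```bash
cat >> h.py <<'E'
from scipy.spatial.transform import Rotation as Ro
def to(P,ang=None):
    o=manip.get_obs();R=Ro.from_quat(o["ee_rot"]).as_matrix()
    print("t",round(o["clock"],2),"pos",o["position"].round(4) if hasattr(o["position"],'round') else o["position"],"F",np.round(o["ft_force"],1),"w",round(o["grip_width"],3))
    a=np.degrees(np.arctan2(R[1,0],R[0,0]));print("xaxis ang",a.round(1),"tilt z",R[:,2].round(4))
    print("tool mm",(R.T@(np.array(P)-o["position"])*1e3).round(1), "drz",None if ang is None else round(a-ang,1))
E
python3 -c "
from h import *
to([.5255,-.28,.19],6)"
```

```text
t 1.6 pos [ 0.4503 -0.3577  0.2311] F [ 1.3 -0.3 -1.2] w 1.001
xaxis ang 6.3 tilt z [-4.e-04  0.e+00 -1.e+00]
tool mm [ 83.2 -69.   41. ] drz 0.3
```

Emit:
servo_tool(moves=[{"travel": [38,-33,20],"dr": [0,0,0]},{"travel": [38,-33,21],"dr": [0,0,0]},{"travel": [0,0,0],"dr": [0,0,0]},{"travel": [0,0,0],"dr": [0,0,0]}])

```text
clock: 2.1
position: [0.5175, -0.2857, 0.1901]
ee_rot: [0.998, 0.055, -0.0, 0.0]
ft_force: [-0.1, -0.9, 0.4]
grip_width: 0.997
```

```bash
python3 - <<'E'
from h import *
to([.5255,-.28,.05],6)
t=manip.camera("top");s=manip.camera("side")
def c(im,x,y,w,h,f):return cv2.resize(im[y:y+h,x:x+w],None,fx=f,fy=f,interpolation=cv2.INTER_CUBIC)
cv2.imwrite("pics/m2.png",np.hstack([c(s,270,80,100,100,4),c(t,370,160,100,100,4)]))
E
```

```text
t 2.1 pos [ 0.5175 -0.2857  0.1901] F [-0.1 -0.9  0.4] w 0.997
xaxis ang 6.3 tilt z [-8.e-04 -1.e-04 -1.e+00]
tool mm [  8.7  -4.8 140.1] drz 0.3
```

View pics/m2.png

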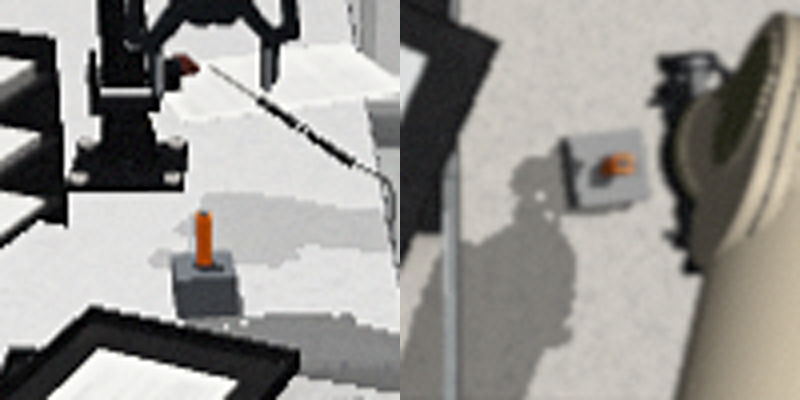

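The side crop shows the open fingers straddling the handle from above, with their tips at about (309,103) and (337,102). The path down is clear.

```bash
python3 - <<'E'
from h import *
print(proj("side",[[.5175,-.2857,.203],[.5255,-.28,.067],[.5255,-.28,.091]]),proj("top",[[.5255,-.28,.067],[.5255,-.28,.091]]))
E
```

```text
[[322.96270363 102.76477269]
 [321.22001334 139.37856234]
 [321.11649448 133.30937406]] [[423.29766572 201.0060536 ]
 [425.12605753 200.5526942 ]]
```

Emit:
servo_tool(moves=[{"travel": [9.5,-5,0],"dr": [0,0,0]},{"travel": [0,0,35],"dr": [0,0,0]},{"travel": [0,0,35],"dr": [0,0,0]},{"travel": [0,0,30],"dr": [0,0,0]},{"travel": [0,0,25],"dr": [0,0,0]},{"travel": [0,0,14],"dr": [0,0,0]},{"travel": [0,0,0],"dr": [0,0,0]},{"travel": [0,0,0],"dr": [0,0,0]}])

```text
clock: 3.2
position: [0.5276, -0.2795, 0.0525]
ee_rot: [0.998, 0.055, 0.001, 0.0]
ft_force: [0.5, -0.3, -0.1]
grip_width: 1.0
```

Emit:
servo_tool(moves=[{"travel": [0,0,0],"dr": [0,0,0]},{"travel": [0,0,0],"dr": [0,0,0]},{"travel": [0,0,0],"dr": [0,0,0]},{"travel": [0,0,0],"dr": [0,0,0]},{"travel": [0,0,0],"dr": [0,0,0]},{"travel": [0,0,0],"dr": [0,0,0]},{"travel": [0,0,0],"dr": [0,0,0]},{"travel": [0,0,0],"dr": [0,0,0]}], claw=1)

```text
clock: 4.2
position: [0.5269, -0.2793, 0.0515]
ee_rot: [0.998, 0.055, 0.0, 0.0]
ft_force: [-0.1, 0.1, 5.2]
grip_width: 0.154
```

```bash
python3 - <<'E'
from h import *
to([.5255,-.28,.05],6)
t=manip.camera("top");s=manip.camera("side")
def c(im,x,y,w,h,f):return cv2.resize(im[y:y+h,x:x+w],None,fx=f,fy=f,interpolation=cv2.INTER_CUBIC)
cv2.imwrite("pics/m3.png",np.hstack([c(s,270,80,100,100,4),c(t,370,160,100,100,4)]))
E
```

```text
t 4.2 pos [ 0.5269 -0.2793  0.0515] F [-0.1  0.1  5.2] w 0.154
xaxis ang 6.3 tilt z [ 4.e-04 -3.e-04 -1.e+00]
tool mm [-1.5  0.5  1.5] drz 0.3
```

View pics/m3.png

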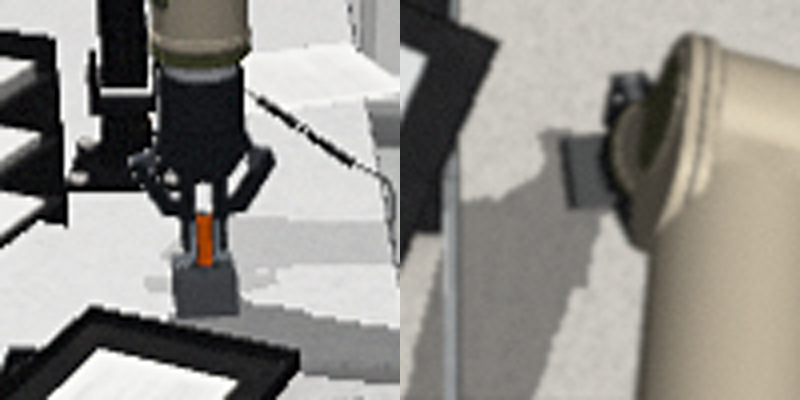

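Emit:
servo_tool(moves=[{"travel": [0,0,-10],"dr": [0,0,0]},{"travel": [0,0,-20],"dr": [0,0,0]},{"travel": [0,0,-30],"dr": [0,0,0]},{"travel": [0,0,-40],"dr": [0,0,0]},{"travel": [0,0,-50],"dr": [0,0,0]},{"travel": [0,0,-40],"dr": [0,0,0]},{"travel": [0,0,-10],"dr": [0,0,0]},{"travel": [0,0,0],"dr": [0,0,0]}], squeeze=80)

```text
clock: 5.3
position: [0.5268, -0.2791, 0.252]
ee_rot: [0.998, 0.055, 0.0, 0.0]
ft_force: [-0.7, 0.6, -0.9]
grip_width: 0.155
```

```bash
python3 - <<'E'
from h import *
to([.4705,.3347,.25],64)
s=manip.camera("side")
m=cv2.inRange(cv2.cvtColor(s,cv2.COLOR_BGR2HSV),(5,150,90),(18,255,255))
k,l,st,ce=cv2.connectedComponentsWithStats(m)
print([(st[i],ce[i].round(1)) for i in range(1,k) if st[i,4]>5])
E
```

```text
t 5.3 pos [ 0.5268 -0.2791  0.252 ] F [-0.7  0.6 -0.9] w 0.155
xaxis ang 6.3 tilt z [ 9.e-04 -6.e-04 -1.e+00]
tool mm [  11.4 -616.3    1.6] drz -57.7
[(array([318,  78,   4,  15,  59], dtype=int32), array([319.5,  84.9])), (array([272, 340,   7,   5,  20], dtype=int32), array([275.2, 342.2]))]
```

Emit:
servo_tool(moves=[{"travel": [0,-25,0],"dr": [0,0,0]},{"travel": [0,-50,0],"dr": [0,0,0]},{"travel": [0,-57,0],"dr": [0,0,0]},{"travel": [0,-57,0],"dr": [0,0,0]},{"travel": [0,-57,0],"dr": [0,0,0]},{"travel": [0,-57,0],"dr": [0,0,0]},{"travel": [0,-57,0],"dr": [0,0,0]},{"travel": [0,-57,0],"dr": [0,0,0]},{"travel": [0,-57,0],"dr": [0,0,0]},{"travel": [0,-57,0],"dr": [0,0,0]},{"travel": [0,-50,0],"dr": [0,0,0]},{"travel": [10,-25,0],"dr": [0,0,0]}])

```text
clock: 6.85
position: [0.4672, 0.3278, 0.2504]
ee_rot: [0.998, 0.058, -0.001, -0.0]
ft_force: [0.3, -0.0, -0.0]
grip_width: 0.149
```

Emit:
servo_tool(moves=[{"travel": [0,0,0],"dr": [0,0,-9.6]},{"travel": [0,0,0],"dr": [0,0,-9.6]},{"travel": [0,0,0],"dr": [0,0,-9.6]},{"travel": [0,0,0],"dr": [0,0,-9.6]},{"travel": [0,0,0],"dr": [0,0,-9.6]},{"travel": [0,0,0],"dr": [0,0,-9.6]},{"travel": [0,0,0],"dr": [0,0,0]},{"travel": [0,0,0],"dr": [0,0,0]}])

```text
clock: 7.85
position: [0.4696, 0.3244, 0.2508]
ee_rot: [0.849, 0.528, -0.0, 0.0]
ft_force: [-0.5, 0.5, -0.4]
grip_width: 0.154
```

```bash
python3 - <<'E'
from h import *
to([.4705,.3347,.09],64)
E
```

```text
t 7.85 pos [0.4696 0.3244 0.2508] F [-0.5  0.5 -0.4] w 0.154
xaxis ang 63.7 tilt z [-8.e-04 -5.e-04 -1.e+00]
tool mm [  9.8  -3.7 160.8] drz -0.3
```

Emit:
servo_tool(moves=[{"travel": [5,-2,40],"dr": [0,0,0]},{"travel": [5,-2,45],"dr": [0,0,0]},{"travel": [0,0,45],"dr": [0,0,0]},{"travel": [0,0,36],"dr": [0,0,0]},{"travel": [0,0,0],"dr": [0,0,0]},{"travel": [0,0,0],"dr": [0,0,0]}])

```text
clock: 8.6
position: [0.4714, 0.3358, 0.0868]
ee_rot: [0.849, 0.529, 0.001, -0.0]
ft_force: [0.5, -0.2, -0.3]
grip_width: 0.154
```

```bash
python3 - <<'E'
from h import *
to([.4705,.3347,.0555],64)
p=manip.get_obs()["position"];p=np.array(p)
print(proj("side",[p-[0,0,.0435],p-[0,0,.0105],p+[0,0,.019],p+[0,0,.043]]))
t=manip.camera("top");s=manip.camera("side");cv2.imwrite("pics/s4.png",s)
def c(im,x,y,w,h,f):return cv2.resize(im[y:y+h,x:x+w],None,fx=f,fy=f,interpolation=cv2.INTER_CUBIC)
cv2.imwrite("pics/m4.png",np.hstack([c(s,290,205,80,100,5),c(t,155,160,80,100,5)]))
E
```

```text
t 8.6 pos [0.4714 0.3358 0.0868] F [ 0.5 -0.2 -0.3] w 0.154
xaxis ang 63.9 tilt z [ 0.0012  0.001  -1.    ]
tool mm [-1.4 -0.3 31.3] drz -0.1
[[338.07218019 264.56618689]
 [338.21085932 253.85764252]
 [338.33982405 243.87981472]
 [338.44841441 235.46375459]]
```

View pics/m4.png

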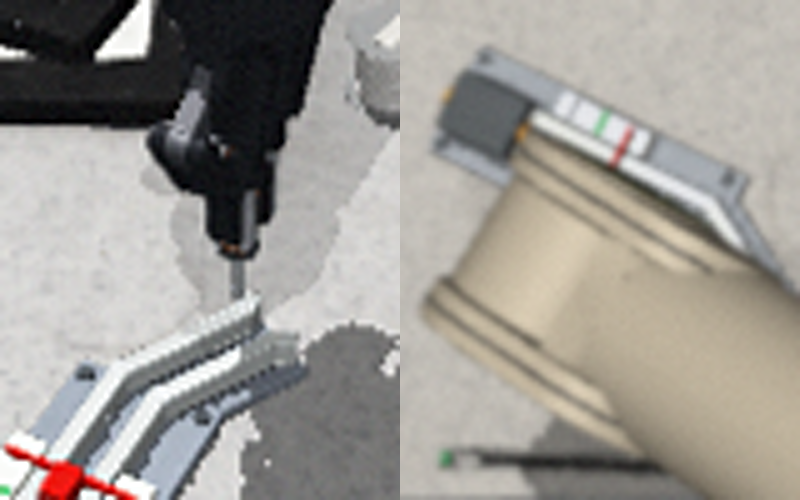

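The side crop has the rod at u≈337, v≈264 against a predicted 338, 264.6, so the rod sits about 2 mm along tool +y. The arm hides the mouth in the top view. I'll correct for the offset and dip slowly.

Emit:
servo_tool(moves=[{"travel": [-1.4,-2,0],"dr": [0,0,0]},{"travel": [0,0,6],"dr": [0,0,0]},{"travel": [0,0,6],"dr": [0,0,0]},{"travel": [0,0,6],"dr": [0,0,0]},{"travel": [0,0,5],"dr": [0,0,0]},{"travel": [0,0,4],"dr": [0,0,0]},{"travel": [0,0,4],"dr": [0,0,0]},{"travel": [0,0,0],"dr": [0,0,0]}])

```text
clock: 9.7
position: [0.4685, 0.3345, 0.054]
ee_rot: [0.849, 0.529, -0.0, 0.0]
ft_force: [-0.3, 1.1, -0.6]
grip_width: 0.152
```

```bash
python3 - <<'E'
from h import *
to([.469,.3354,.0555],64)
p=np.array(manip.get_obs()["position"])
print(proj("side",[p-[0,0,.0435],p-[0,0,.0105]]))
s=manip.camera("side")
cv2.imwrite("pics/m5.png",cv2.resize(s[225:305,290:370],None,fx=7,fy=7,interpolation=cv2.INTER_CUBIC))
E
```

```text
t 9.7 pos [0.4685 0.3345 0.054 ] F [-0.3  1.1 -0.6] w 0.152
xaxis ang 63.9 tilt z [-4.e-04 -3.e-04 -1.e+00]
tool mm [ 1.1  0.  -1.5] drz -0.1
[[339.14718105 274.3730424 ]
 [339.30597307 264.11591983]]
```

View pics/m5.png

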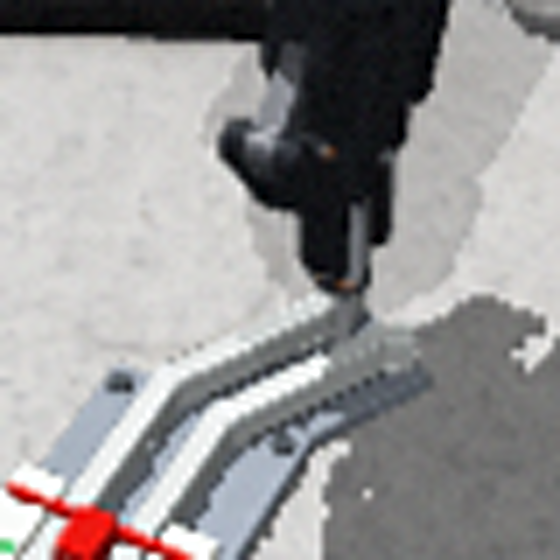

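The rod stands between the rails at about (339,270), and contact force is only about 1 N. I'll run along the first leg at 2 cm/s.

Emit:
servo_tool(moves=[{"travel": [0,0,0],"dr": [0,0,0]},{"travel": [0,0,0],"dr": [0,0,0]},{"travel": [2.2,1.2,0],"dr": [0,0,0]},{"travel": [2.2,1.2,0],"dr": [0,0,0]},{"travel": [2.2,1.2,0],"dr": [0,0,0]},{"travel": [2.2,1.2,0],"dr": [0,0,0]},{"travel": [2.2,1.2,0],"dr": [0,0,0]},{"travel": [2.2,1.2,0],"dr": [0,0,0]},{"travel": [2.2,1.2,0],"dr": [0,0,0]},{"travel": [2.2,1.2,0],"dr": [0,0,0]}])

```text
clock: 11.0
position: [0.4851, 0.3463, 0.0543]
ee_rot: [0.849, 0.529, 0.0, 0.0]
ft_force: [-0.3, 0.2, -0.6]
grip_width: 0.152
```

```bash
python3 - <<'E'
from h import *
to([.5155,.3667,.0555],64)
E
```

```text
t 11.0 pos [0.4851 0.3463 0.0543] F [-0.3  0.2 -0.6] w 0.152
xaxis ang 63.9 tilt z [ 0.e+00 -1.e-04 -1.e+00]
tool mm [31.7 18.3 -1.2] drz -0.1
```

Force is near zero, so the rod is running free. I'll continue to the bend.

Emit:
servo_tool(moves=[{"travel": [2.2,1.25,0],"dr": [0,0,0]},{"travel": [2.2,1.25,0],"dr": [0,0,0]},{"travel": [2.2,1.25,0],"dr": [0,0,0]},{"travel": [2.2,1.25,0],"dr": [0,0,0]},{"travel": [2.2,1.25,0],"dr": [0,0,0]},{"travel": [2.2,1.25,0],"dr": [0,0,0]},{"travel": [2.2,1.25,0],"dr": [0,0,0]},{"travel": [2.2,1.25,0],"dr": [0,0,0]},{"travel": [2.2,1.25,0],"dr": [0,0,0]},{"travel": [2.2,1.25,0],"dr": [0,0,0]}])

```text
clock: 12.25
position: [0.506, 0.3605, 0.0543]
ee_rot: [0.849, 0.529, -0.0, 0.0]
ft_force: [-0.4, 0.4, -0.0]
grip_width: 0.148
```

```bash
python3 - <<'E'
from h import *
to([.5155,.3667,.0555],64)
s=manip.camera("side")
cv2.imwrite("pics/m6.png",cv2.resize(s[235:315,270:350],None,fx=7,fy=7,interpolation=cv2.INTER_CUBIC))
E
```

```text
t 12.25 pos [0.506  0.3605 0.0543] F [-0.4  0.4 -0. ] w 0.148
xaxis ang 63.9 tilt z [ 0.e+00 -1.e-04 -1.e+00]
tool mm [ 9.7  5.8 -1.2] drz -0.1
```

View pics/m6.png

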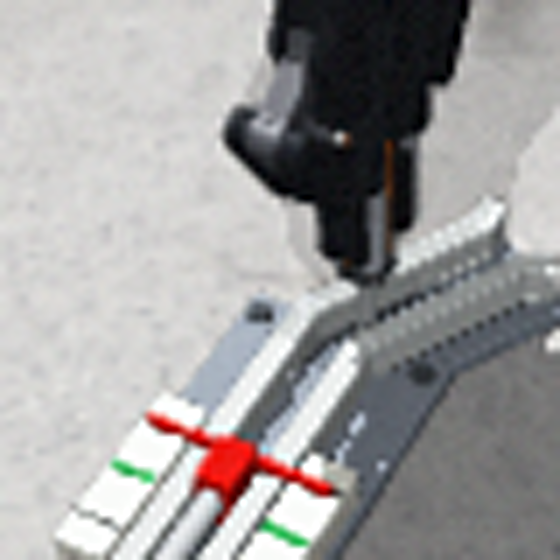

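The rod sits centred in the groove, just before the bend. I'll continue round it.

Emit:
servo_tool(moves=[{"travel": [2.2,1.3,0],"dr": [0,0,0]},{"travel": [2.2,1.3,0],"dr": [0,0,0]},{"travel": [2.2,1.3,0],"dr": [0,0,0]},{"travel": [2.2,1.3,0],"dr": [0,0,0]},{"travel": [2.4,0.5,0],"dr": [0,0,0]},{"travel": [2.5,0,0],"dr": [0,0,0]},{"travel": [2.5,0,0],"dr": [0,0,0]},{"travel": [2.5,0,0],"dr": [0,0,0]}])

```text
clock: 13.3
position: [0.5193, 0.3749, 0.0543]
ee_rot: [0.848, 0.529, 0.0, 0.0]
ft_force: [0.7, 0.1, 0.5]
grip_width: 0.15
```

```bash
python3 - <<'E'
from h import *
to([.5155+.038*.44,.3667+.038*.898,.0555],64)
E
```

```text
t 13.3 pos [0.5193 0.3749 0.0543] F [0.7 0.1 0.5] w 0.15
xaxis ang 63.9 tilt z [ 1.e-04 -0.e+00 -1.e+00]
tool mm [29.   0.2 -1.2] drz -0.1
```

Emit:
servo_tool(moves=[{"travel": [2.5,0,0],"dr": [0,0,0]},{"travel": [2.5,0,0],"dr": [0,0,0]},{"travel": [2.5,0,0],"dr": [0,0,0]},{"travel": [2.5,0,0],"dr": [0,0,0]},{"travel": [2.5,0,0],"dr": [0,0,0]},{"travel": [2.5,0,0],"dr": [0,0,0]},{"travel": [2.5,0,0],"dr": [0,0,0]},{"travel": [2.5,0,0],"dr": [0,0,0]},{"travel": [2.5,0,0],"dr": [0,0,0]},{"travel": [2.5,0,0],"dr": [0,0,0]},{"travel": [2.5,0,0],"dr": [0,0,0]},{"travel": [2.5,0,0],"dr": [0,0,0]}])

```text
clock: 14.8
position: [0.5325, 0.4018, 0.0543]
ee_rot: [0.849, 0.529, -0.0, 0.0]
ft_force: [0.6, 0.4, -0.3]
grip_width: 0.155
```

```bash
python3 - <<'E'
from h import *
to([.5155+.077*.44,.3667+.077*.898,.0555],64)
E
```

```text
t 14.8 pos [0.5325 0.4018 0.0543] F [ 0.6  0.4 -0.3] w 0.155
xaxis ang 63.9 tilt z [ 0.e+00 -1.e-04 -1.e+00]
tool mm [38.   0.1 -1.2] drz -0.1
```

Emit:
servo_tool(moves=[{"travel": [0,0,0],"dr": [0,0,0]},{"travel": [0,0,0],"dr": [0,0,0]},{"travel": [2.5,0,0],"dr": [0,0,0]},{"travel": [2.5,0,0],"dr": [0,0,0]},{"travel": [2.5,0,0],"dr": [0,0,0]},{"travel": [2.5,0,0],"dr": [0,0,0]},{"travel": [2.5,0,0],"dr": [0,0,0]},{"travel": [2.5,0,0],"dr": [0,0,0]},{"travel": [2.5,0,0],"dr": [0,0,0]},{"travel": [2.5,0,0],"dr": [0,0,0]}])

```text
clock: 16.05
position: [0.5412, 0.4196, 0.0542]
ee_rot: [0.849, 0.529, -0.0, 0.0]
ft_force: [-0.5, -1.1, -0.3]
grip_width: 0.15
```

Emit:
servo_tool(moves=[{"travel": [2.5,0,0],"dr": [0,0,0]},{"travel": [2.5,0,0],"dr": [0,0,0]},{"travel": [2.5,0,0],"dr": [0,0,0]},{"travel": [2.5,0,0],"dr": [0,0,0]},{"travel": [2.5,0,0],"dr": [0,0,0]},{"travel": [2,0,0],"dr": [0,0,0]},{"travel": [0,0,0],"dr": [0,0,0]}])

```text
clock: 16.92
position: [0.5476, 0.4327, 0.0542]
ee_rot: [0.848, 0.529, -0.0, 0.0]
ft_force: [-1.0, -1.7, 0.3]
grip_width: 0.151
```

```bash
python3 - <<'E'
from h import *
to([.5155+.077*.44,.3667+.077*.898,.0555],64)
s=manip.camera("side");cv2.imwrite("pics/s7.png",s)
cv2.imwrite("pics/m7.png",cv2.resize(s[255:335,255:335],None,fx=7,fy=7,interpolation=cv2.INTER_CUBIC))
E
```

```text
t 16.93 pos [0.5476 0.4327 0.0542] F [-1.  -1.7  0.3] w 0.151
xaxis ang 63.9 tilt z [ 0.e+00 -1.e-04 -1.e+00]
tool mm [ 3.6  0.2 -1.3] drz -0.1
```

View pics/m7.png

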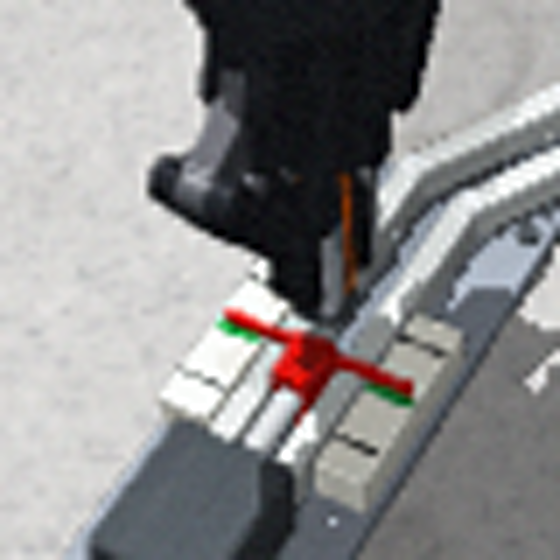

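The pointer is close to the green lines, with its ends at about (287,300) and (313,310). I'll work out the travel from the pointer's shift.

```bash
python3 - <<'E'
from h import *
y=np.array([.44,.898])
S=lambda x,yy:(255+(x-400+.5)/4-.5,258+(yy+.5)/4-.5)
N=lambda x,yy:(255+(x+.5)/7-.5,255+(yy+.5)/7-.5)
for a,b in(((546,148),(230,316)),((650,187),(410,387))):
    print("manual",[round(float((onz("side",N(*b),z)-onz("side",S(*a),z))[:2]@y*1e3),1) for z in(.024,.03)])
# mask centroids
def red(f):
    h=cv2.cvtColor(cv2.imread(f),cv2.COLOR_BGR2HSV);m=cv2.inRange(h,(0,150,70),(6,255,255))|cv2.inRange(h,(175,150,70),(180,255,255))
    m[:,:270]=0;m[:,335:]=0;m[:285]=0;m[:,:][325:]=0
    x=np.argwhere(m)[:,::-1];return x
for f in("pics/side0.png","pics/s7.png"):
    x=red(f);L=x[x[:,0]<=x[:,0].min()+6].mean(0);R=x[x[:,0]>=x[:,0].max()-6].mean(0)
    print(f,len(x),L.round(1),R.round(1),[(onz("side",p,.028)[:2]@y*1e3).round(1) for p in(L,R)])
# absolute: pointer vs green line on the same picture, y along the feeder
for p in(.024,.026,.028):print("ptr abs",p,[(onz("side",N(*q),p)[:2]@y*1e3).round(1) for q in((230,316),(410,387))])
print("green",[(onz("side",S(*q),.022)[:2]@y*1e3).round(1) for q in((537,177),(622,213))])
E
```

```text
manual [15.5, 15.3]
manual [16.2, 16.1]
pics/side0.png 95 [294.1 295.7] [313.2 303.4] [np.float64(621.6), np.float64(621.2)]
pics/s7.png 98 [291.9 303.1] [309.9 308.7] [np.float64(640.8), np.float64(636.5)]
ptr abs 0.024 [np.float64(634.5), np.float64(633.2)]
ptr abs 0.026 [np.float64(635.9), np.float64(634.6)]
ptr abs 0.028 [np.float64(637.3), np.float64(636.0)]
green [np.float64(636.7), np.float64(636.9)]
```

Pointer shift gives about 16 mm of travel and the TCP estimate gives 16.4 mm. I'll push 3.8 mm further.

Emit:
servo_tool(moves=[{"travel": [1.3,0,0],"dr": [0,0,0]},{"travel": [1.3,0,0],"dr": [0,0,0]},{"travel": [1.2,0,0],"dr": [0,0,0]},{"travel": [0,0,0],"dr": [0,0,0]},{"travel": [0,0,0],"dr": [0,0,0]},{"travel": [0,0,0],"dr": [0,0,0]},{"travel": [0,0,0],"dr": [0,0,0]}])

```text
clock: 17.85
position: [0.5493, 0.436, 0.0543]
ee_rot: [0.849, 0.529, -0.0, 0.0]
ft_force: [-1.3, -2.5, -0.2]
grip_width: 0.153
```

```bash
python3 - <<'E'
from h import *
to([.5155+.077*.44,.3667+.077*.898,.0555],64)
s=manip.camera("side");cv2.imwrite("pics/s8.png",s)
cv2.imwrite("pics/m8.png",cv2.resize(s[265:335,255:335],None,fx=8,fy=8,interpolation=cv2.INTER_CUBIC))
E
```

```text
t 17.85 pos [0.5493 0.436  0.0543] F [-1.3 -2.5 -0.2] w 0.153
xaxis ang 63.9 tilt z [ 0.e+00 -1.e-04 -1.e+00]
tool mm [-0.1  0.2 -1.2] drz -0.1
```

View pics/m8.png

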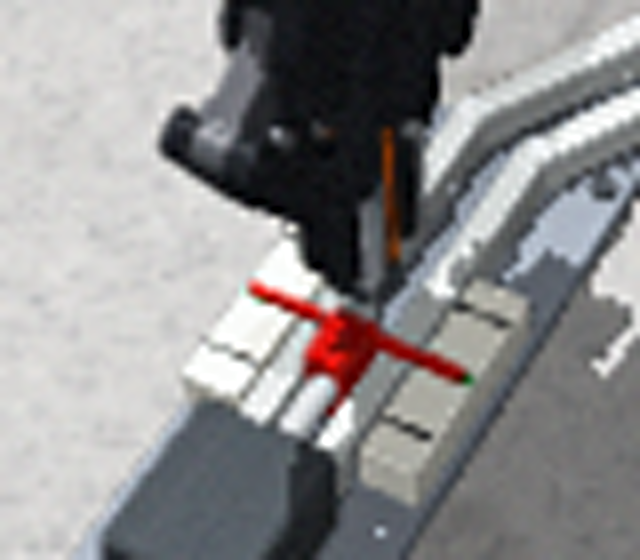

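The pointer bar now covers both green lines, just as it covered the zero lines when closed. The push is 2.8 N against the 3 N expected at half travel, so I'm handing in.

```bash
python3 -c "
from h import *
to([.5493,.436,.0543],64);print(manip.hand_in())"
```

```text
t 17.9 pos [0.5493 0.436  0.0543] F [-1.6 -2.2 -0.1] w 0.154
xaxis ang 63.9 tilt z [ 0.e+00 -1.e-04 -1.e+00]
tool mm [-0.  0. -0.] drz -0.1
the job is handed in; nothing more can be done
None
```

I handed the job in at 17.9 s of the 54 s allowed, with the stylus still gripped and holding the gate at about half travel. No verdict was reported.

**What I did:** I lifted the stylus from its stand, dipped its tip in at the mouth and ran it at about 2 cm/s round the bend to the gate. Side forces in the groove stayed around 1 N or less. I then pushed the gate open with the stylus and held it.

**Last checks:**
- **Pointer:** it covers both green lines in the side view.
- **Gate travel:** about 20 mm. Just before the last 3.8 mm push, the pointer's shift in the pictures gave about 16 mm and the arm position 16.4 mm. A cruder red-mask check of the same picture gave 15 mm on one end and 19 mm on the other, so I gave it less weight.
- **Push:** 2.7–2.8 N, against about 3 N expected at half travel.
- **Tip and grip:** from the grasp geometry, the tip is about 11 mm above the bench, in the groove. The tool is vertical, and the opening (0.154) hasn't changed since the grasp, so the stylus has not slipped.
- **Gate and gripper:** no gripper contact with the gate was visible in the side view.

I did not check the bystanders' final positions separately. The carry passed well above them, and no contact force showed up.

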